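# Nudge the finial to the middle of its stand

### The job

Two turned wooden finials stand on small round iron finishing stands, but one of them was set down off-centre so that its foot hangs over the edge. Push it with light taps of the shut fingertips low against its foot, until it stands upright in the middle of its stand with an even rim showing all round. Do not pinch, lift or tip it, let it fall, or shove the stand, and leave the other finial, its stand and the things lying around alone.

Things in the scene. Friction and masses are not known exactly. Their poses are not given: they have to be found in the camera images.
- finial_1: Turned pale wooden finial, 62 mm high, 0.11 to 0.23 kg, top-heavy and easily tipped: a round flat foot 46 mm across and 14 mm thick (the widest part; its upright side is where to push), a neck 15 mm across, then a ball head 35 mm across centred 41 mm up. Origin: centre of the foot's underside, z up. This is the one standing off-centre, 15 to 18 mm out in any direction, its foot overhanging the edge of stand_1.
- finial_2: Turned pale wooden finial, 62 mm high, 0.11 to 0.23 kg, top-heavy and easily tipped: a round flat foot 46 mm across and 14 mm thick (the widest part; its upright side is where to push), a neck 15 mm across, then a ball head 35 mm across centred 41 mm up. Origin: centre of the foot's underside, z up. This twin already stands in the middle of stand_2 and must be left alone.
- stand_1_top (a point): Middle of the top face of stand_1, which carries the off-centre finial_1; 90 mm above the bench. The stand: dark iron, round, waisted, about 1.6 kg, standing loose on the bench, 90 mm high, base disc 70 mm across, top disc 60 mm across and 12 mm thick. A finial in the middle leaves a 7 mm rim all round. Nothing marks the middle of the top.
- stand_2_top (a point): Middle of the top face of stand_2, which carries finial_2; 90 mm above the bench. Same make as stand_1; the two may stand either way round. Tool heaps up to 80 mm high (100 mm in places) lie around the stands, and a lever press 0.36 m tall stands to the right rear, its head near x 0.70 to 0.74, y -0.02 to -0.25: swing the arm round it.
- brass_tin: Bystander: open brass tin, 58 mm across, 39 mm high. Origin: centre of its underside.
- sheave_5: Bystander: dark wooden grooved sheave lying flat, 63 mm across, 22 mm high. Origin: centre of its underside.
- rivet_box: Bystander: small pale cardboard box 57 x 87 x 35 mm. Origin: centre of its underside.
- wing_nut_1: Bystander: dark wing nut 20 x 42 x 19 mm. Origin: centre of its underside.
- wing_nut_2: Bystander: dark wing nut 20 x 42 x 19 mm. Origin: centre of its underside.
Things that resemble listed ones, but are neither listed nor needed, are in the scene too. What is shaped like the finial_1 but purple is not meant.

How it is judged (in metres and radians):
At the end, for the whole second after the job is handed in: finial_1 upright (0.05 rad) and at rest on stand_1, its middle within 5 mm of the stand's, that stand moved under 10 mm; finial_2 still within 5 mm of the middle of its stand, that stand moved under 5 mm; each bystander within 10 mm of its place (horizontal distance between finial_1 and stand_1_top below 0.005 m and angle between each of finial_1, finial_2's own z axis and vertical below 0.05 rad and z of finial_1 in the frame of stand_1_top between -0.003 and 0.003 m and linear speed of finial_1 below 0.01 m/s and angular speed of finial_1 below 0.1 rad/s and distance of each of stand_1_top, brass_tin, sheave_5, rivet_box, wing_nut_1, wing_nut_2 from where it was at the start of the episode below 0.01 m and horizontal distance between finial_2 and stand_2_top below 0.005 m and distance of stand_2_top from where it was at the start of the episode below 0.005 m); the robot touches nothing.
It fails at once if finial_1 tips by more than 0.35 rad, is lifted more than 12 mm or falls off its stand (angle between finial_1's own z axis and vertical above 0.35 rad or z of finial_1 in the frame of stand_1_top above 0.012 m or z of finial_1 in the frame of stand_1_top below -0.012 m).
It fails at once if finial_1 is struck or pressed with more than 8 N, or taken between the fingers (touched with the grasp point within 20 mm of its axis) (contact force between the fingers and finial_1 above 8 N or (contact force between the fingers and finial_1 above 0.2 N and horizontal distance between the grasp point and finial_1 below 0.02 m)).
It fails at once if stand_1 is shoved more than 10 mm (distance of stand_1_top from where it was at the start of the episode above 0.01 m).
It fails at once if finial_2 or its stand is disturbed (distance of finial_2 from where it was at the start of the episode above 0.006 m or angle between finial_2's own z axis and vertical above 0.2 rad or distance of stand_2_top from where it was at the start of the episode above 0.005 m).
It fails at once if a bystander is knocked away (distance of any of brass_tin, sheave_5, rivet_box, wing_nut_1, wing_nut_2 from where it was at the start of the episode above 0.01 m).
It also fails if it takes over 58 s, if anything falls off the work surface, if the arm or the gripper's body presses on something with over 40 N, if the wrist force passes 120 N, or if a joint passes its speed limit or range.

### The arm

A 6-joint arm with a two-finger parallel gripper is mounted at the origin on a cart in front of the work surface, level with it; the furniture and walls round the work are solid. World frame = base frame: x ahead of the robot, y to its left, z up, the work surface at z = 0. Lengths are in m, angles in degrees, forces in N, time in s.
With the tool pointing down it reaches from about 0.3 to 0.75 m from the base axis. Payload 8.5 kg.
Tool frame: the origin (TCP) lies at the very end of the fingers, on their centre line; the grasp point (between the pads) lies 19 mm behind it; x points along the fingers, y is the direction in which the jaws open and shut, and the axes are right-handed (so a half turn about x gives the same grasp; the last joint's range is limited). The gripper opens to 85 mm and grips with 20 to 120 N. Pads are 22 mm wide; open, the fingers measure 114 mm over their backs; the gripper's body (76 mm by 85 mm) begins 54 mm behind the grasp point. The pads swing forward as they close: fully open they stand 13 mm farther back than shut.
Start: joints at [59.227, 21.807, 74.336, -0, 83.858, -12.336], TCP at [0.174, 0.522, 0.231] pointing down, gripper open.
Joint ranges: [-178.18, 178.18], [-50.72, 133.34], [12.68, 142.11], [-81.47, 261.47], [9.98, 163.14], [-165.26, 165.26]. Speed limits (degrees/s): [136.94, 136.94, 180, 180, 180, 180].

### API

Orientations are given as a 3x3 rotation matrix whose columns are the frame's x, y, z axes.
In Python, from rig import sensors, cams, env gives the robot as it stands.
- The arm moves only by the shell command python3 -m crank 'ROWS' [FORCE]. ROWS is a JSON object of lists of equal length, an entry for each row: "hand": the closure in counts, from 0 (fully open) to 255 (shut); "translation": the shift along the tool's x, y, z in m, a list of three; "dr": the turn, a rotation vector about the tool's x, y, z in rad, a list of three. A call has 1 to 5 rows; each row is the pose to reach, as a shift and turn from the pose commanded when the call began, along the tool's axes at that moment; what a row does not reach only later rows make up. A row lasts 1/10 s, in which the tool goes at most 50 mm and 8.59 degrees, less where a joint would pass 70% of its speed; a pose out of reach is approached as far as the arm can. A call with a gripper value outside its range is refused whole. The fingers move at their own pace and stop on an object; FORCE is the grip in N (left out, the last holds). Time passes only in rows, so rows that repeat a pose let the fingers close. It gives the time, the measured TCP pose, the force and the opening at its end, in the units of the state.
- sensors.observe(): the state, without advancing time (a new reading comes with each control period).
- cams.get_image(name): name is "scene" or "top" or "wrist"; returns (picture, depth): 384x512x3 uint8, blue, green, red; 384x512 float32, m along the optical axis (not along the pixel's ray), 0 where there is no reading.
- cams.calibration(name): a dict with "vertical_fov" (degrees; the focal length in pixels is half the picture's height over the tangent of half this angle, whatever the lens; pixels are square), "cx", "cy" (the principal point, pixels), "extrinsics" (4x4, takes a point from camera to world coordinates). Camera axes: x right, y down, z forward; pixel columns grow to the right and rows downward; lengths in m; the calibration is good to about 2 mm. The wrist camera is an equidistant fisheye: a pixel r from the principal point sees the ray r / f radians off the axis. A picture is of the moment at which its call begins: read the wrist's pose just before it. calibration takes no time and is no camera call; for the wrist camera it gives the pose at the moment of the call.
- env.close_job(): hands the job in, once; it reports no verdict.
The state is a dict: "time_s": time; "q": joint angles; "qvel": joint speeds; "joint_efforts": joint torques, N m; "position": TCP position; "tool_rot": TCP orientation; "ft_force": force on the tool from outside, world axes, zero at the start; "wrist_torque": the same for the moment, N m; "grip_width": finger opening in m.
Only numpy, scipy, OpenCV 4.12 (cv2) and the standard library are available. Lean on these libraries where they do the work, as an engineer would, in place of code of your own. Each camera call takes 0.05 s, during which the arm holds its last target. There are 200 camera calls.

## Working session

There is one attempt and no reset: what is moved stays moved. The work goes in short steps, Python scripts to look and compute and a shell command to move; the robot and the scene stay as the last step left them, time stands still between calls to the robot, and variables do not carry over. Pictures are saved under pics/ and viewed, about 8 in all and at most 12, crops included, and the job is handed in when it is done.

```bash
ls; mkdir -p pics
cat > h.py <<'E'
import numpy as np,cv2
from rig import sensors,cams,env
def grab(n):
    c=cams.calibration(n); im,d=cams.get_image(n); np.savez('%s.npz'%n,im=im,d=d,**c); return im,d,c
def cloud(d,c):
    f=192/np.tan(np.radians(c['vertical_fov'])/2); v,u=np.mgrid[:384,:512]
    p=np.stack([(u-c['cx'])/f*d,(v-c['cy'])/f*d,d],-1); E=np.array(c['extrinsics'])
    return p@E[:3,:3].T+E[:3,3]
E
python3 - <<'E'
from h import *
s=sensors.observe();print(s)
a=[]
for n in('scene','top'):
    im,d,c=grab(n);print(n,c);a.append(im)
cv2.imwrite('pics/top.png',cv2.resize(a[1],(800,600)));cv2.imwrite('pics/scene.png',cv2.resize(a[0],(800,600)))
P=cloud(*[ (d,c)][0]);
E
```

```text
pics
{'time_s': 0.0, 'q': array([ 5.92272586e+01,  2.18433754e+01,  7.43853688e+01, -3.69522101e-04,
        8.38589005e+01, -1.23348251e+01]), 'qvel': array([ 0.00608282,  0.02204447, -0.06563849, -0.01823276,  0.0510576 ,
        0.0379455 ]), 'joint_efforts': array([-4.15241529e-04, -4.48457873e+01, -2.31277210e+01, -1.62169663e-04,
        4.63595992e-03, -1.61517750e-05]), 'position': array([0.17379207, 0.52150758, 0.23068581]), 'tool_rot': array([[-7.77131461e-04,  3.16275660e-01,  9.48667014e-01],
       [-1.31759453e-03,  9.48666153e-01, -3.16276452e-01],
       [-9.99998830e-01, -1.49574685e-03, -3.20515233e-04]]), 'ft_force': array([-0.28671874,  0.07027266, -0.44378898]), 'wrist_torque': array([-0.03759737, -0.03658374,  0.00723813]), 'grip_width': 0.08604233772209938}
scene {'vertical_fov': 46.41530713320684, 'cx': 246.20151828574487, 'cy': 187.13597827838083, 'extrinsics': array([[ 0.71287331, -0.30929865,  0.62940129, -0.07943533],
       [-0.70124602, -0.30401527,  0.64484784, -0.33880219],
       [-0.00810296, -0.90105997, -0.43361882,  0.45971535],
       [ 0.        ,  0.        ,  0.        ,  1.        ]])}
top {'vertical_fov': 46.197655945734546, 'cx': 247.64958568080218, 'cy': 184.5285297175003, 'extrinsics': array([[-0.00324122, -0.98876096,  0.14946994,  0.29673969],
       [-0.99970871,  0.0067787 ,  0.02316341,  0.21743231],
       [-0.02391629, -0.14935132, -0.98849491,  1.24266992],
       [ 0.        ,  0.        ,  0.        ,  1.        ]])}
```

View pics/top.png

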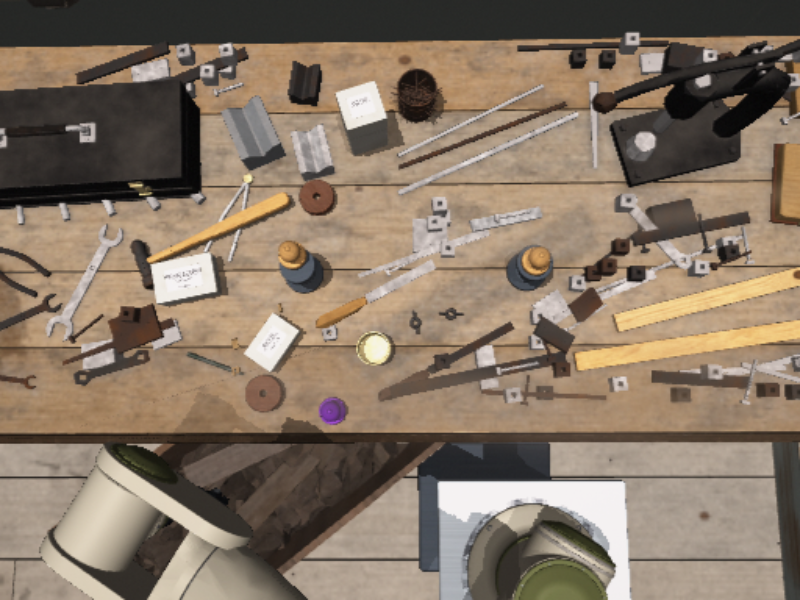

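View pics/scene.png

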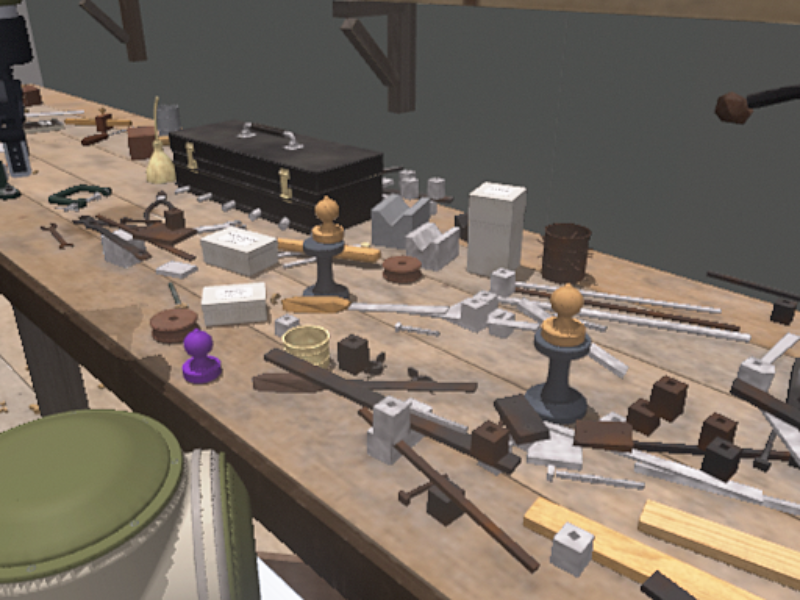

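Top view: finial/stand pairs at (293,262) and (533,265) in the 800 px picture; the scene view shows the left finial at (325,220) and the right one at (565,315). The purple decoy is at (332,410). Next I fit circles on the clouds to find which one is off-centre.

Run:
```python
from h import *
from scipy.optimize import least_squares
cl={}
for n in('top','scene'):
    z=np.load(n+'.npz'); cl[n]=(cloud(z['d'],z),z['im'])
for name,(u,v) in {'L':(293,262),'R':(533,265)}.items():
    P,im=cl['top']; c=P[int(v*.64),int(u*.64)]; print(name,'seed',c)
    for n,(P,im) in cl.items():
        b=im.astype(int); wood=(b[...,2]>b[...,0]+40)
        near=(np.hypot(P[...,0]-c[0],P[...,1]-c[1])<.06)
        h=P[near&~wood&(P[...,2]>.06)]; w=P[near&wood&(P[...,2]>.085)]
        print(n,'iron z hist',np.histogram(h[:,2],np.arange(.06,.1,.004))[0],'wood',np.histogram(w[:,2],np.arange(.085,.16,.006))[0])
        q=h[h[:,2]>.074]; 
        if len(q)>5: print(' iron bbox',q.min(0).round(4),q.max(0).round(4))
        ball=w[w[:,2]>.122]
        if len(ball)>5:
            r=least_squares(lambda p:np.linalg.norm(ball-[p[0],p[1],p[2]],axis=1)-.0175,[*c[:2],.131],loss='soft_l1',f_scale=.002); print(' ball',r.x.round(4),len(ball),np.sqrt(np.mean(r.fun**2)).round(4))
        ft=w[(w[:,2]>.086)&(w[:,2]<.107)]
        if len(ft): print(' foot bbox',ft.min(0).round(4),ft.max(0).round(4),len(ft))
im=np.load('top.npz')['im'];sc=np.load('scene.npz')['im']
k=[cv2.resize(x,(400,300),interpolation=cv2.INTER_CUBIC) for x in (im[145:193,158:222],im[145:193,308:372],sc[118:202,152:264],sc[175:271,297:425])]
cv2.imwrite('pics/crops.png',np.vstack([np.hstack(k[:2]),np.hstack(k[2:])]))
```

```text
L seed [0.51580718 0.40066553 0.10382129]
top iron z hist [  0   0   0   0   4  10  83 131  14   0] wood [ 2  5 69 38  2  0  1  9 37 63 34  2]
 iron bbox [0.4822 0.3666 0.0774] [0.537  0.4243 0.0944]
 ball [0.528  0.4029 0.1296] 146 0.0016
 foot bbox [0.5053 0.3804 0.0879] [0.5513 0.4245 0.1067] 114
scene iron z hist [ 15  16  10   1  11  43  42 146  10   3] wood [ 1 37 48 89 23 12 15 36 47 44 22  4]
 iron bbox [0.481  0.361  0.0779] [0.5456 0.4211 0.1304]
 ball [0.5279 0.4006 0.1315] 165 0.0015
 foot bbox [0.5042 0.375  0.0924] [0.5473 0.4209 0.1069] 160
R seed [0.50160188 0.01091836 0.13572739]
top iron z hist [ 0  0  0  0  4 11 70 58 16  2] wood [ 1  1 73 37  3  0  0 12 40 63 32  3]
 iron bbox [ 0.4841 -0.0301  0.0768] [0.5429 0.0297 0.1017]
 ball [ 5.146e-01 -3.000e-04  1.297e-01] 150 0.0016
 foot bbox [ 0.492  -0.0214  0.0882] [0.5371 0.0224 0.1067] 112
scene iron z hist [ 26  21   0   0  20  74  79 208   9   2] wood [  0  67  94 210  52  17  24  52  89  98  56   7]
 iron bbox [ 0.4818 -0.0338  0.0783] [0.539  0.0265 0.1391]
 ball [ 0.5143 -0.0027  0.1317] 324 0.0011
 foot bbox [ 0.489  -0.0264  0.0915] [0.5355 0.0194 0.107 ] 343
```

View pics/crops.png

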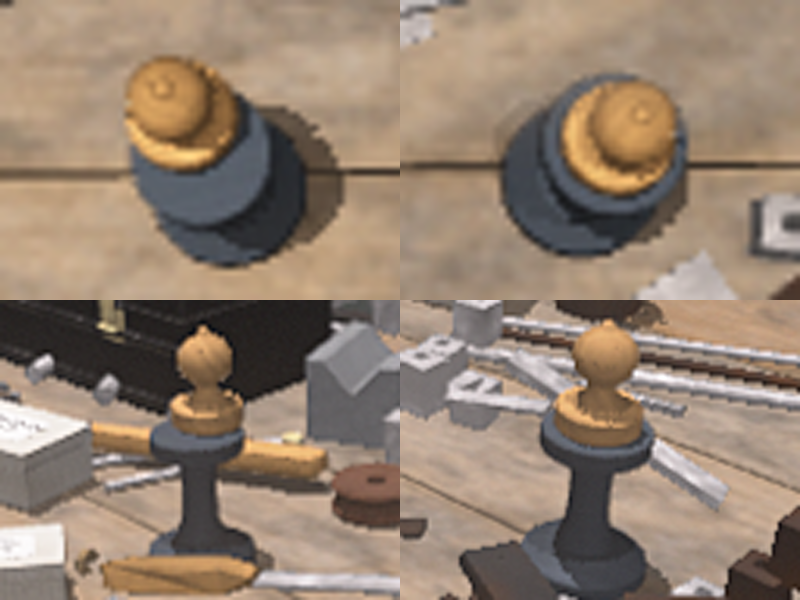

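The left finial is the off-centre one (displaced about +x,+y); the right one is centred. Next I check the clearances and the wrist camera's mounting, and plan the approach.

```bash
cat >> h.py <<'E'
def plan(p,zyaw=None):
    s=sensors.observe();R=s['tool_rot'];t=R.T@(np.array(p)-s['position'])
    out=[t.round(4)]
    if zyaw is not None:
        a=np.radians(zyaw);z=np.array([np.cos(a),np.sin(a),0]);x=np.array([0,0,-1.]);W=np.stack([x,np.cross(z,x),z],1)
        from scipy.spatial.transform import Rotation as Ro
        out.append(Ro.from_matrix(R.T@W).as_rotvec().round(4))
    return out
E
python3 - <<'E'
from h import *
z=np.load('top.npz');P=cloud(z['d'],z);Q=np.load('scene.npz');P2=cloud(Q['d'],Q)
A=np.vstack([P.reshape(-1,3),P2.reshape(-1,3)])
print('max z grid, rows x .42..0.70, cols y .54...24 (4cm)')
for x in np.arange(.40,.74,.04):
    print(round(x,2),[int(1000*max([0,*A[(abs(A[:,0]-x)<.02)&(abs(A[:,1]-y)<.02)][:,2]])) for y in np.arange(.60,.24,-.04)])
E=np.array(cams.calibration('wrist')['extrinsics']);s=sensors.observe();R=s['tool_rot']
print('cam pos in tool',(R.T@(E[:3,3]-s['position'])).round(3),'\naxes in tool\n',(R.T@E[:3,:3]).round(2)); print({k:v for k,v in cams.calibration('wrist').items() if k!='extrinsics'})
print(plan([.576,.427,.25],26.6),plan([.50,.42,.27],26.6))
E
```

```text
max z grid, rows x .42..0.70, cols y .54...24 (4cm)
0.4 [27, 2, 19, 37, 39, 36, 47, 35, 42]
0.44 [46, 4, 5, 4, 38, 35, 49, 54, 55]
0.48 [47, 47, 43, 6, 93, 94, 92, 50, 51]
0.52 [47, 46, 8, 3, 106, 152, 104, 4, 32]
0.56 [42, 45, 11, 7, 3, 139, 9, 3, 5]
0.6 [23, 29, 30, 29, 26, 3, 21, 3, 4]
0.64 [128, 33, 26, 31, 31, 27, 26, 21, 2]
0.68 [131, 3, 8, 11, 5, 54, 53, 51, 3]
0.72 [129, 6, 68, 68, 69, 55, 53, 132, 131]
cam pos in tool [-0.142  0.001 -0.083] 
axes in tool
 [[ 0.   -0.32  0.95]
 [ 1.   -0.   -0.  ]
 [ 0.    0.95  0.32]]
{'vertical_fov': 65.70646984690485, 'cx': 255.38226196312516, 'cy': 189.72379188275764}
[array([-0.0194,  0.0375,  0.4114]), array([-7.861e-01, -7.000e-04,  1.100e-03])] [array([-0.0393,  0.0068,  0.3415]), array([-7.861e-01, -7.000e-04,  1.100e-03])]
```

```bash
python3 -m crank '{"hand":[255,255,255,255,255],"translation":[[-0.004,0.004,0.04],[-0.008,0.008,0.08],[-0.012,0.012,0.12],[-0.016,0.016,0.16],[-0.02,0.02,0.20]],"dr":[[-0.14,0,0],[-0.28,0,0],[-0.42,0,0],[-0.56,0,0],[-0.7,0,0]]}' 20; python3 -c "
from h import *
print(plan([.576,.427,.25],26.6))"
```

```text
time_s: 0.6
position: [0.3714, 0.4768, 0.2511]
tool_rot: [[-0.001, -0.375, 0.927], [-0.0, 0.927, 0.375], [-1.0, -0.0, -0.001]]
ft_force: [-0.1, 0.7, 0.6]
grip_width: 0.0124
[array([ 0.001 , -0.1228,  0.171 ]), array([-0.0802, -0.0008,  0.0002])]
```

```bash
python3 -m crank '{"hand":[255,255,255,255,255],"translation":[[0,-0.025,0.034],[0,-0.05,0.068],[0,-0.075,0.103],[0.001,-0.1,0.137],[0.001,-0.123,0.171]],"dr":[[-0.02,0,0],[-0.04,0,0],[-0.06,0,0],[-0.08,0,0],[-0.08,0,0]]}'
python3 -m crank '{"hand":[255,255],"translation":[[0,0,0],[0,0,0]],"dr":[[0,0,0],[0,0,0]]}'
python3 - <<'E'
from h import *
im,d,c=grab('wrist');print(c['extrinsics'])
cv2.imwrite('pics/w1.png',cv2.resize(im,(800,600)))
E
```

```text
time_s: 1.1
position: [0.5758, 0.4254, 0.2497]
tool_rot: [[-0.001, -0.443, 0.897], [-0.001, 0.897, 0.443], [-1.0, -0.0, -0.001]]
ft_force: [0.1, 1.1, 0.7]
grip_width: -0.0002
time_s: 1.3
position: [0.5748, 0.4259, 0.2491]
tool_rot: [[-0.002, -0.441, 0.897], [-0.001, 0.897, 0.441], [-1.0, 0.0, -0.002]]
ft_force: [-0.6, 0.2, 0.7]
grip_width: 0.0001
[[-4.40771111e-01  8.50915485e-01  2.85768551e-01  5.00521764e-01]
 [ 8.97619477e-01  4.17724147e-01  1.40662047e-01  3.90491578e-01]
 [ 3.19090304e-04  3.18511184e-01 -9.47919049e-01  3.90953900e-01]
 [ 0.00000000e+00  0.00000000e+00  0.00000000e+00  1.00000000e+00]]
```

View pics/w1.png

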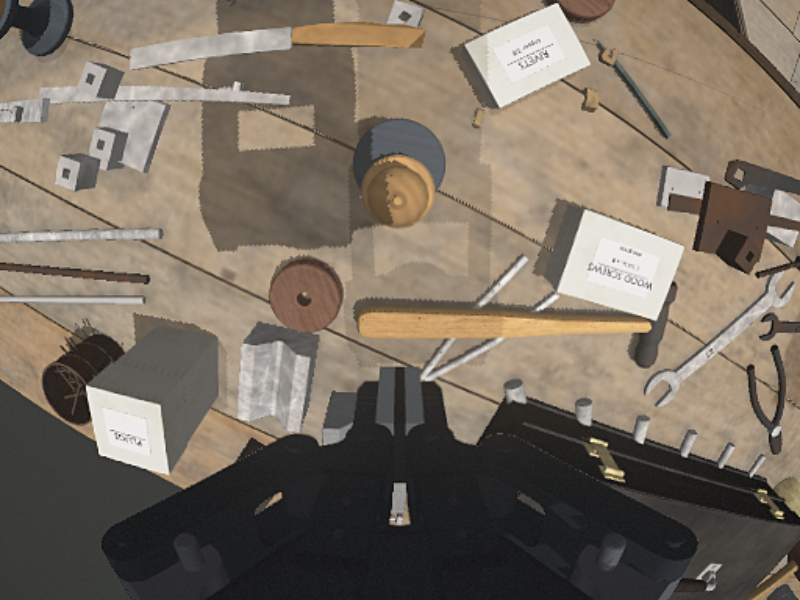

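The picture shows stand_1's top at (400,160) and the finial's foot at about (398,192), offset nearly straight along tool +z, away from the stand's middle. I measure it with fisheye rays and circle fits.

```bash
cat >> h.py <<'E'
from scipy.optimize import least_squares
def rays(uv,c):
    f=192/np.tan(np.radians(c['vertical_fov'])/2); q=uv-[c['cx'],c['cy']]; r=np.linalg.norm(q,axis=-1)+1e-9; th=r/f
    v=np.concatenate([q/r[...,None]*np.sin(th)[...,None],np.cos(th)[...,None]],-1); return v
def onplane(uv,c,z):
    E=np.array(c['extrinsics']); w=rays(np.asarray(uv,float),c)@E[:3,:3].T; return E[:2,3]+w[...,:2]*((z-E[2,3])/w[...,2])[...,None]
def circ(p,r,g): 
    s=least_squares(lambda a:np.hypot(*(p-a).T)-r,g,loss='soft_l1',f_scale=.0007); return s.x,np.median(abs(np.hypot(*(p-s.x).T)-r))
def measure(name,g=(.512,.394),save=None):
    im,d,c=grab('wrist'); E=np.array(c['extrinsics'])
    v,u=np.mgrid[:384,:512]; uv=np.stack([u,v],-1); w=rays(uv,c); P=(w/w[...,2:]*d[...,None])@E[:3,:3].T+E[:3,3]
    b=im.astype(int); wood=b[...,2]>b[...,0]+30
    near=np.hypot(P[...,0]-g[0],P[...,1]-g[1])<.055
    fin=(near&wood&(P[...,2]>.084)).astype(np.uint8); top=(near&~wood&(P[...,2]>.083)&(P[...,2]<.098)).astype(np.uint8)
    k=np.ones((3,3),np.uint8); fin=cv2.morphologyEx(fin,cv2.MORPH_OPEN,k); top=cv2.morphologyEx(top,cv2.MORPH_OPEN,k)
    cont=lambda m:max(cv2.findContours(m,cv2.RETR_EXTERNAL,cv2.CHAIN_APPROX_NONE)[0],key=len)[:,0,:]
    # contour pixels lie half a pixel inside the edge
    ct=cont(cv2.morphologyEx(top|fin,cv2.MORPH_CLOSE,k)); nf=cv2.dilate(fin,np.ones((5,5),np.uint8)); ct=ct[nf[ct[:,1],ct[:,0]]==0]
    px=(E[2,3]-.09)/(192/np.tan(np.radians(c['vertical_fov'])/2))
    S,es=circ(onplane(ct,c,.09),.03-px/2,g)
    cf=cont(fin); F=np.array(g)
    ball=P[(fin>0)&(P[...,2]>.124)]
    B=least_squares(lambda a:np.linalg.norm(ball-a,axis=1)-.0175,[*ball.mean(0)[:2],.131],loss='soft_l1',f_scale=.002).x
    F=B[:2]
    for _ in range(4):
        p=onplane(cf,c,.104); n=E[:2,3]-F; far=(p-F)@n<0 
        q=p[far]; q=q[abs(np.hypot(*(q-F).T)-.023)<.005]; F,ef=circ(q,.023-px/2,F)
    n0=onplane(cf,c,.09)
    print(name,'stand',S.round(4),es.round(4),len(ct),'foot',F.round(4),ef.round(4),len(q),'ball',B.round(4)); dv=F-S
    print(' foot-stand',dv.round(4),np.hypot(*dv).round(4),'dir',np.degrees(np.arctan2(dv[1],dv[0])).round(1),'ball-stand',(B[:2]-S).round(4))
    return S,F,B,im
E
python3 - <<'E'
from h import *
S,F,B,im=measure('a')
s=sensors.observe();print(s['position'],s['time_s'])
E
```

```text
a stand [0.5114 0.3952] 0.0003 113 foot [0.5264 0.4022] 0.0002 65 ball [0.5267 0.402  0.1303]
 foot-stand [0.015  0.0069] 0.0165 dir 24.8 ball-stand [0.0153 0.0068]
[0.57341447 0.42678856 0.25036174] 1.4
```

```bash
python3 -c "
from h import *
print(plan([.5705,.4226,.097],24.8))"
```

```text
[array([ 0.1534, -0.0025, -0.0044]), array([ 0.0262, -0.0005, -0.0002])]
```

```bash
python3 -m crank '{"hand":[255,255,255,255,255],"translation":[[0.035,0,0],[0.07,0,0],[0.1,0,0],[0.13,0,0],[0.153,-0.0025,-0.004]],"dr":[[0.005,0,0],[0.01,0,0],[0.02,0,0],[0.026,0,0],[0.026,0,0]]}'
python3 -m crank '{"hand":[255,255,255],"translation":[[0,0,0],[0,0,0],[0,0,0]],"dr":[[0,0,0],[0,0,0],[0,0,0]]}'
python3 - <<'E'
from h import *
S,F,B,im=measure('b')
cv2.imwrite('pics/w2.png',cv2.resize(im,(800,600)))
s=sensors.observe();p=s['position'];R=s['tool_rot'];print(p,s['ft_force'],'F in tool',(R.T@(np.r_[F,.09]-p)).round(4),'S',(R.T@(np.r_[S,.09]-p)).round(4),np.degrees(np.arctan2(R[1,2],R[0,2])))
E
```

```text
time_s: 1.9
position: [0.5701, 0.4231, 0.096]
tool_rot: [[-0.001, -0.42, 0.907], [-0.0, 0.907, 0.42], [-1.0, 0.0, -0.001]]
ft_force: [0.1, 0.1, 0.0]
grip_width: -0.0001
time_s: 2.2
position: [0.5722, 0.4231, 0.0997]
tool_rot: [[0.003, -0.42, 0.908], [0.002, 0.908, 0.42], [-1.0, 0.0, 0.004]]
ft_force: [-0.4, 0.9, -0.9]
grip_width: 0.0003
b stand [0.5116 0.3953] 0.0002 224 foot [0.5344 0.4053] 0.0004 125 ball [0.5267 0.402  0.1302]
 foot-stand [0.0229 0.0099] 0.0249 dir 23.5 ball-stand [0.0151 0.0067]
[0.57227935 0.42299523 0.09949027] [ 0.58895101  0.35055667 -0.19105081] F in tool [ 0.0093 -0.0002 -0.0418] S [ 0.0093  0.0003 -0.0667] 24.793795840862387
```

View pics/w2.png

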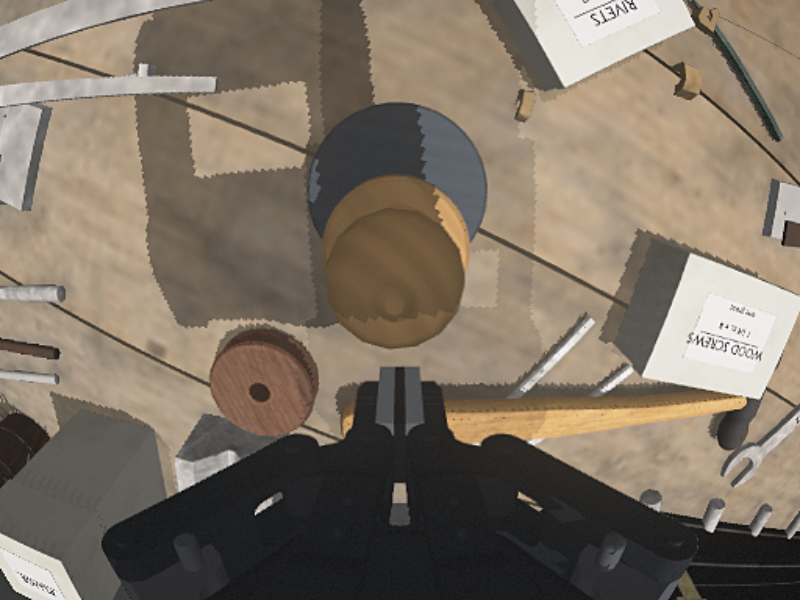

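The picture shows the shut fingertips at (400,385), lined up with the finial and stand axis. From here the ball hides the foot's far edge, so I use the ball fit, which agreed with the foot to 0.3 mm. I approach and check how steady the pose is.

```bash
python3 -m crank '{"hand":[255,255,255,255,255],"translation":[[0,0,-0.003],[0,0,-0.006],[0,0,-0.009],[0,0,-0.011],[0,0,-0.011]],"dr":[[0,0,0],[0,0,0],[0,0,0],[0,0,0],[0,0,0]]}'
python3 - <<'E'
from h import *
for i in range(5):
    cams.get_image('wrist'); s=sensors.observe(); print(s['position'].round(4),s['ft_force'].round(1),s['time_s'])
S,F,B,im=measure('c'); R=s['tool_rot'];print('B in tool',(R.T@(B-s['position'])).round(4))
E
```

```text
time_s: 2.75
position: [0.5616, 0.4176, 0.0975]
tool_rot: [[-0.0, -0.419, 0.908], [-0.0, 0.908, 0.419], [-1.0, 0.0, -0.0]]
ft_force: [-0.0, -0.1, 0.1]
grip_width: -0.0003
[0.5618 0.4176 0.0974] [0.2 0.1 0.4] 2.8
[0.5619 0.4177 0.0974] [-0.2  0.6 -0.2] 2.85
[0.562  0.4177 0.0973] [ 0.6  0.1 -0.1] 2.9
[0.5619 0.4177 0.0973] [-0.3 -0.4  0.3] 2.95
[0.5619 0.4177 0.0973] [ 0.7 -0.2 -0.5] 3.0
c stand [0.5115 0.3952] 0.0002 226 foot [0.5379 0.4068] 0.0003 122 ball [0.5268 0.402  0.1303]
 foot-stand [0.0264 0.0116] 0.0289 dir 23.7 ball-stand [0.0153 0.0068]
B in tool [-0.033   0.0005 -0.0385]
```

```bash
python3 -m crank '{"hand":[255,255,255,255,255],"translation":[[0,0,-0.001],[0,0,-0.0022],[0,0,-0.0034],[0,0,-0.0046],[0,0,-0.0058]],"dr":[[0,0,0],[0,0,0],[0,0,0],[0,0,0],[0,0,0]]}'
python3 -m crank '{"hand":[255,255,255,255,255],"translation":[[0,0,-0.001],[0,0,-0.002],[0,0,-0.003],[0,0,-0.004],[0,0,-0.005]],"dr":[[0,0,0],[0,0,0],[0,0,0],[0,0,0],[0,0,0]]}'
python3 - <<'E'
from h import *
S,F,B,im=measure('d'); s=sensors.observe();R=s['tool_rot'];print(s['position'],s['ft_force'],'B in tool',(R.T@(B-s['position'])).round(4))
cv2.imwrite('pics/w3.png',cv2.resize(im,(800,600)))
E
```

```text
time_s: 3.55
position: [0.5566, 0.4152, 0.0974]
tool_rot: [[0.0, -0.419, 0.908], [0.0, 0.908, 0.419], [-1.0, -0.0, 0.0]]
ft_force: [1.3, 0.1, -0.0]
grip_width: 0.0001
time_s: 4.05
position: [0.552, 0.4131, 0.0973]
tool_rot: [[0.0, -0.419, 0.908], [0.0, 0.908, 0.419], [-1.0, 0.0, 0.0]]
ft_force: [1.2, 0.6, 0.0]
grip_width: 0.0002
d stand [0.5112 0.3952] 0.0003 213 foot [0.5337 0.4054] 0.0004 117 ball [0.5211 0.3998 0.1302]
 foot-stand [0.0225 0.0102] 0.0247 dir 24.4 ball-stand [0.0099 0.0046]
[0.55189816 0.41307265 0.09733923] [ 0.71321965  0.0223256  -0.27044531] B in tool [-0.0329  0.0009 -0.0335]
```

View pics/w3.png

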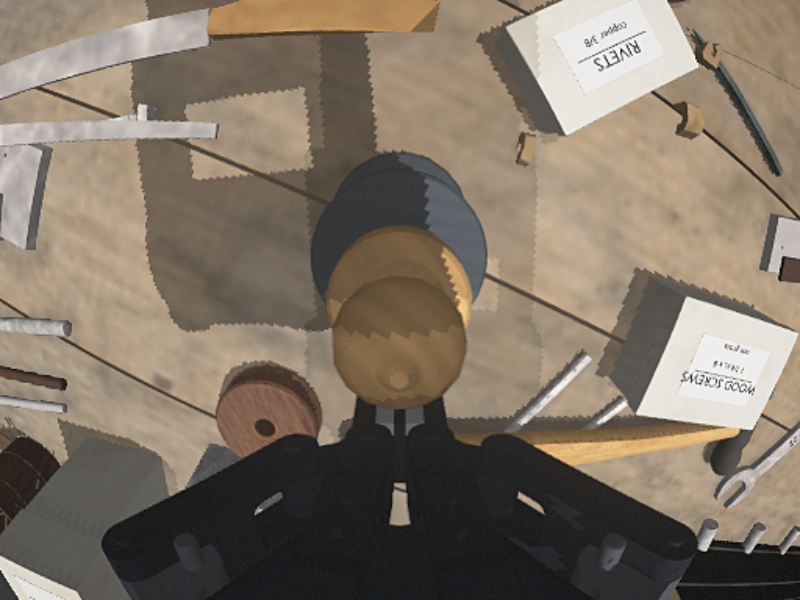

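The finial has slid 5.6 mm upright with about 1 N; contact distance is 33.5 mm and 10.9 mm remains. I push on 9 mm, then check from a raised viewpoint.

```bash
python3 -m crank '{"hand":[255,255,255,255,255],"translation":[[0,0,-0.001],[0,0,-0.002],[0,0,-0.003],[0,0,-0.004],[0,0,-0.005]],"dr":[[0,0,0],[0,0,0],[0,0,0],[0,0,0],[0,0,0]]}'
python3 -m crank '{"hand":[255,255,255,255,255],"translation":[[0,0,-0.001],[0,0,-0.002],[0,0,-0.003],[0,0,-0.004],[0,0,-0.004]],"dr":[[0,0,0],[0,0,0],[0,0,0],[0,0,0],[0,0,0]]}'
python3 - <<'E'
from h import *
S,F,B,im=measure('e'); s=sensors.observe();R=s['tool_rot'];print(s['position'],s['ft_force'],'B in tool',(R.T@(B-s['position'])).round(4))
E
```

```text
time_s: 4.6
position: [0.5475, 0.411, 0.0973]
tool_rot: [[0.0, -0.419, 0.908], [-0.0, 0.908, 0.419], [-1.0, -0.0, 0.0]]
ft_force: [1.4, 0.1, 1.0]
grip_width: -0.0001
time_s: 5.1
position: [0.5437, 0.4093, 0.0973]
tool_rot: [[-0.0, -0.419, 0.908], [-0.0, 0.908, 0.419], [-1.0, -0.0, -0.0]]
ft_force: [0.1, 0.2, 0.3]
grip_width: 0.0
e stand [0.5109 0.395 ] 0.0004 213 foot [0.525  0.4023] 0.0004 117 ball [0.5126 0.3965 0.1302]
 foot-stand [0.0141 0.0073] 0.0159 dir 27.3 ball-stand [0.0017 0.0016]
[0.54371552 0.4093263  0.09729493] [-0.52064563 -0.83767837  0.23279843] B in tool [-0.0329  0.0014 -0.0336]
```

```bash
python3 -m crank '{"hand":[255,255,255,255,255],"translation":[[0,0,0.006],[0,0,0.018],[0,0,0.032],[-0.03,0,0.032],[-0.07,0,0.032]],"dr":[[0,0,0],[0,0,0],[0,0,0],[0,0,0],[0,0,0]]}'
python3 -m crank '{"hand":[255,255,255,255,255],"translation":[[-0.04,0,0],[-0.083,0,0],[-0.083,0,0],[-0.083,0,0],[-0.083,0,0]],"dr":[[0,0,0],[0,0,0],[0,0,0],[0,0,0],[0,0,0]]}'
python3 - <<'E'
from h import *
S,F,B,im=measure('f'); S,F,B,im=measure('f2'); s=sensors.observe();R=s['tool_rot'];print(s['position'],s['time_s'],'F-S in tool',(R.T@(np.r_[F-S,0])).round(4))
cv2.imwrite('pics/w4.png',cv2.resize(im[60:210,170:370],(800,600),interpolation=cv2.INTER_CUBIC))
E
```

```text
time_s: 5.65
position: [0.5727, 0.4225, 0.1656]
tool_rot: [[-0.005, -0.419, 0.908], [-0.002, 0.908, 0.419], [-1.0, -0.0, -0.005]]
ft_force: [0.0, 0.4, 1.9]
grip_width: -0.0002
time_s: 6.15
position: [0.5727, 0.4226, 0.2486]
tool_rot: [[-0.003, -0.419, 0.908], [-0.001, 0.908, 0.419], [-1.0, -0.0, -0.003]]
ft_force: [0.5, 0.8, -0.7]
grip_width: -0.0002
f stand [0.5114 0.3953] 0.0003 165 foot [0.5118 0.3965] 0.0002 68 ball [0.5124 0.3965 0.1302]
 foot-stand [0.0004 0.0012] 0.0012 dir 70.0 ball-stand [0.001  0.0011]
f2 stand [0.5114 0.3952] 0.0003 166 foot [0.5118 0.3964] 0.0002 67 ball [0.5124 0.3964 0.1303]
 foot-stand [0.0004 0.0012] 0.0012 dir 70.6 ball-stand [0.001  0.0012]
[0.57275154 0.42263811 0.248598  ] 6.25 F-S in tool [-0.      0.0009  0.0009]
```

View pics/w4.png

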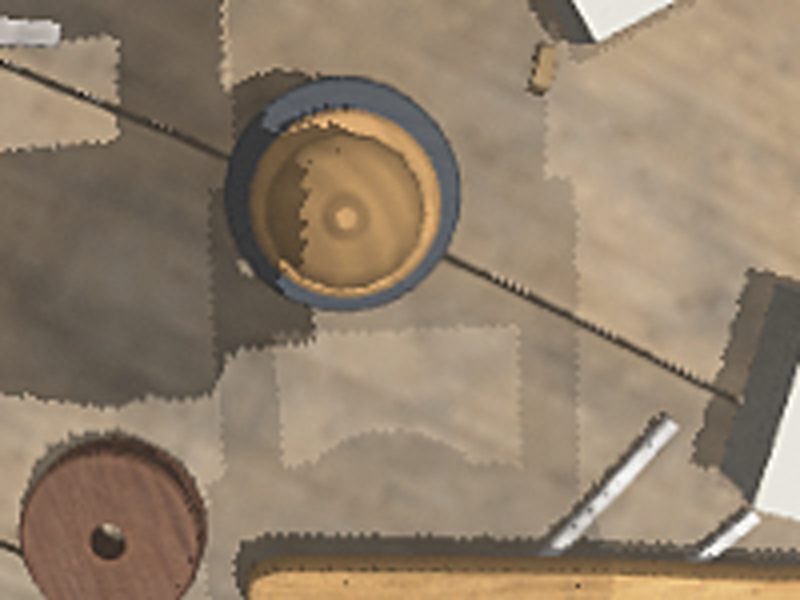

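The picture shows the foot on stand_1's top at about (345,195), with an iron rim all round. The offset is about 1.2 mm and the stand is unmoved. I make one independent check with the top camera and hand in.

Run:
```python
from h import *
im0=np.load('top.npz')['im'].astype(int); im,d,c=grab('top'); P=cloud(d,c)
b=im.astype(int);w=b[...,2]>b[...,0]+40
for n,g in(('f1',(.512,.395)),('f2',(.5146,-.0003))):
    q=P[w&(P[...,2]>.122)&(np.hypot(P[...,0]-g[0],P[...,1]-g[1])<.035)&(P[...,2]<.16)]
    print(n,len(q),least_squares(lambda a:np.linalg.norm(q-a,axis=1)-.0175,[*g,.131],loss='soft_l1',f_scale=.002).x.round(4))
df=abs(im.astype(int)-im0).max(-1)
for n,(u,v) in dict(tin=(374,348),nut1=(416,322),nut2=(451,314),rbox=(271,342),sheaveA=(263,393),sheaveB=(316,197)).items():
    u,v=int(u*.64),int(v*.64);print(n,(df[v-14:v+14,u-14:u+14]>40).mean().round(3))
print(sensors.observe()['ft_force'],env.close_job())
```

```text
f1 0 [0.512 0.395 0.131]
f2 150 [0.5149 0.     0.1293]
tin 0.754
nut1 0.755
nut2 0.036
rbox 0.702
sheaveA 0.031
sheaveB 0.143
the job is handed in; nothing more can be done
[-0.10466656 -0.19333315 -0.08469558] None
```

I moved the left finial (finial_1) to within about 1.5 mm of the middle of its stand and handed the job in; no verdict is reported. I pushed it about 15 mm in four short, slow pushes with the shut fingertips, about 7 mm up the foot's side. It stayed upright, and the wrist force readings between pushes were at most about 1.5 N. I then backed the arm off and raised it before handing in.

**Last wrist-camera check:**
- The foot was 1.2 mm off the stand's middle and the ball about 1.5 mm off, against a limit of 5 mm.
- The ball sat about 0.6 mm from directly over the foot, so the finial is upright.
- An iron rim shows all round.
- stand_1's position matched the first measurement to 0.1 mm.

**Top camera:**
- finial_2's ball was within 0.5 mm of where it was at the start.
- The check of finial_1 failed: the camera found none of its points, probably because the arm was in the way, so the fit only returned its starting guess. Its final position rests on the wrist camera alone.
- The before-and-after comparison showed little change at wing_nut_2 and one of the two sheaves.
- It showed large differences at the brass tin, the rivet box and wing_nut_1, and a smaller one at the other sheave. I put these down to the arm or its shadow over them, since the fingers never went near them and no force peak appeared, but I did not confirm that those things are unmoved.

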